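Fit the pump rotor and hold a sample cup to the sipper with tongs

ROBOT

A 6-joint arm with a two-finger parallel gripper is mounted at the origin on the work surface. World frame = base frame: x ahead of the robot, y to its left, z up, the work surface at z = 0. Lengths are in m, angles in degrees, forces in N, time in s.
With the tool pointing down it reaches from about 0.4 to 0.925 m from the base axis. Payload 3.4 kg.
Tool frame: the origin (TCP) lies at the very end of the fingers, on their centre line; the grasp point (between the pads) lies ctrl.tcp_to_grasp behind it (ctrl.tcp_to_grasp is the distance from the TCP to the grasp point, in m); z points along the fingers, y is the line along which they close (so a half turn about z gives the same grasp; the last joint's range is limited). The gripper opens to 85 mm and grips with 20 to 120 N. Pads are 22 mm wide; open, the fingers measure 114 mm over their backs; the gripper's body (76 mm by 85 mm) begins 54 mm behind the grasp point. The pads swing forward as they close: fully open they stand 13 mm farther back than shut.
Start: joints at [69.414, 17.578, 86.31, -0, 76.112, -4.211], TCP at [0.162, 0.552, 0.231] pointing down, gripper open.
Joint ranges: [-179.03, 179.03], [-60, 130.46], [8.19, 133.38], [-81.62, 261.62], [5.75, 156.47], [-153.77, 153.77]. Speed limits (degrees/s): [147.25, 147.25, 180, 180, 180, 180].

INTERFACE

Orientations are given as [roll, pitch, yaw] about the fixed x, y, z axes, in that order (R = Rz(yaw) Ry(pitch) Rx(roll)).
In Python, from workcell import ctrl, viewer, job gives the robot as it stands.
- The arm moves only by the tool nudge_tcp, called after ">>>" by a JSON object that holds its "fn" and its "kwargs", one argument or row to a line. Schema: {"type":"object","properties":{"rows":{"type":"array","items":{"type":"array","prefixItems":[{"type":"array","items":{"type":"number"},"minItems":3,"maxItems":3},{"type":"array","items":{"type":"number"},"minItems":3,"maxItems":3}],"minItems":2,"maxItems":2},"minItems":1,"maxItems":20},"finger_gap":{"type":"number"},"only":{"type":"string"},"quiet":{"type":"boolean"},"lines":{"type":"string"}},"required":["rows"],"additionalProperties":false}. rows is a list of rows, 1 to 20 of them, each written [[dx, dy, dz], [rx, ry, rz]]: dx, dy, dz in shares of the most that a row can go, 1 being 62.5 mm, then a rotation vector rx, ry, rz in parts of the range, where 1.0 means 45 degrees; each row shifts and turns the commanded pose from where the row before left it, along the tool's axes as they then stand; what a row does not reach is not made up. A row lasts 1/8 s, in which the tool goes at most 0.0625 m and 10.7 degrees, less where a joint would pass 70% of its speed; a pose out of reach is approached as far as the arm can. finger_gap is the finger opening in m, set as the call begins (left out keeps the last). The fingers move at their own pace and stop on an object; the grip force is fixed at half the most. Time passes only in rows, so rows that do not move let the fingers close. The tool returns the time, the measured TCP pose, the force, the opening and the grip force at its end. only (a regular expression) keeps the lines of the reply that match it, lines (a string "A,B") keeps lines A to B, and quiet returns only ok. Input that does not fit is refused with a message, and nothing moves.
- ctrl.get_state(): the state, without advancing time (a new reading comes with each control period).
- viewer.read_camera(name): name is "scene" or "side" or "wrist"; returns a dict with "image" (400x640x3 uint8, blue, green, red), "z_map" (400x640 float32, m along the optical axis (not along the pixel's ray), 0 where there is no reading), "camera_matrix" (3x3 intrinsics, pixels), "k1" (the pictures are not rectified: a ray, as slopes to the right and down, at radius r is drawn at 1 + k1 r^2 times it, then the intrinsics apply), "camera_from_world" (4x4, takes a point from world to camera coordinates). Camera axes: x right, y up, looking along -z (the intrinsics and any distortion apply to the point x, -y, -z); pixel columns grow to the right and rows downward; lengths in m; the calibration is good to about 2 mm. A picture is of the moment at which its call begins.
- job.close_job(): hands the job in; it is judged then, once.
The state is a dict: "time": time; "joint_positions": joint angles; "joint_velocities": joint speeds; "tau": joint torques, N m; "tool_pos": TCP position; "tool_rot": TCP orientation; "contact_force": force on the tool from outside, world axes, zero at the start; "moment": the same for the moment, N m; "opening": finger opening in m; "finger_force": force on a finger pad.
Only numpy, scipy, OpenCV 4.12 (cv2) and the standard library are available. Lean on these libraries where they do the work, as an engineer would, in place of code of your own. Each camera call takes 0.05 s, during which the arm holds its last target. There are 200 camera calls.

TASK

Get the sample pump ready and present the sample: first put the loose roller rotor on the pump's upright drive spindle, fully home, and let go of it. Then pick up the spring tongs, grip the small open sample cup with them (it must stay uncontaminated: never touch the cup with the gripper itself) and raise it, kept upright, under the pump's hanging steel sipper until the sipper's tip is well down inside the cup, near its middle and touching nothing. Finish while still holding the cup there in the squeezed tongs, and leave the jar, beaker and bottle where they stand.

Things in the scene. Friction and masses are not known exactly. Their poses are not given: they have to be found in the camera images.
- pump: sample pump, fixed to the bench: white box 160 (x) x 170 (y) x 64 mm high with a black deck on top (to z = 70 mm). On the deck stand the steel drive spindle and, round its +x half, a grey curved shoe (37 to 45 mm from the spindle's axis, top at z = 96 mm). Origin: centre of the underside; z up; -x is the front with display and buttons.
- spindle_seat (a point): centre of the round shoulder, at pump (10, 20, 72) mm, on which the rotor sits when fully home. The spindle, 9 mm thick, rises 43 mm from this point along z; its top 9 mm taper to a 3 mm point.
- sipper: steel sipper tube of the pump, 6 mm thick, fixed. Origin: its lower tip, 130 mm above the bench, at pump (-10, -190, 130) mm; axes as the pump's. From the tip it goes 60 mm straight up, bends level and runs 120 mm along +y (190 mm above the bench), then straight down into the pump's top. The space below the tip is free.
- rotor: loose pump rotor like a spool, about 160 g: two grey flanges 60 mm across with six steel rollers between them (30 mm high together), and above them an aluminium collar 26 mm across, from 30 to 48 mm above the underside, to grip. A 12 mm bore runs right through along z. Origin: centre of the underside; z up. It stands upright on the bench at the start.
- pad: thin fixed paper pad 130 x 280 x 3 mm on which the tongs lie. Origin: centre of the underside.
- tongs: steel spring tongs, 240 mm long, 120 g, lying on their side on the pad: two arms, 16 mm high and 5 mm thick, joined by a pivot at one end and spread level by a spring. Origin: middle of the grip, on the underside, midway between the open arms, near the centre of mass; x along the tongs to the jaws, z up; pivot at x = -95 mm. This body is the +y arm; the other arm swings.
- tongs_grip (a point): where the gripper squeezes the arms across the tongs' y: tongs (0, 0, 8) mm, black rubber strips 36 mm long in x. Over the outsides: 60 mm open, 41 mm closed on the cup. Each mm squeezed narrows the jaws by 2.3 mm. The spring pushes back with 4 N open, 8 N closed on the cup: squeezed to 52 to 57 mm the tongs can be carried with the jaws still open.
- tongs_jaws (a point): centre of the open jaws, tongs (120, 0, 8) mm. White shallow upright vees, 16 mm high, 28 mm long in x; open they stand 67 mm apart (and measure 96 mm over the outsides), at a 54 mm grip about 53 mm. They close evenly on the middle line when the arms are squeezed evenly.
- tongs_arm (a joint): angle of the swinging arm (rad): 0 fully open, about 0.20 closed on the cup, 0.31 shut empty.
- cup: small open white sample cup, about 40 g with contents, 32 mm outside and 27 mm inside diameter, 45 mm high, floor 4 mm thick, with a flange 38 mm across round its rim (41 to 45 mm high). The tongs grip the wall below the flange. Origin: centre of the underside; z up.
- jar: closed white jar with a screw lid, about 42 mm across and 55 mm high, to be left alone. Origin: centre of the underside.
- beaker: open glass beaker, 60 mm across and 70 mm high, to be left alone. Origin: centre of the underside.
- bottle: amber glass bottle, 64 mm across and 150 mm high, to be left alone. Origin: centre of the underside.
Things that resemble listed ones, but are neither listed nor needed, are in the scene too. What is shaped like the rotor but green is not meant.

How it is judged (in metres and radians):
On the way, in this order (a step that is already met when the one before it is completed fails the run):
1. the rotor sits fully home on the spindle and is let go (horizontal distance between rotor and spindle_seat below 0.003 m and z of rotor in the frame of spindle_seat below 0.003 m and angle between rotor's own z axis and vertical below 0.08 rad and contact force between the fingers and rotor below 0.2 N), for 0.3 s.
2. the cup hangs in the tongs, which the gripper squeezes, clear of the bench (contact force between cup and tongs above 1 N and contact force between the fingers and tongs above 2 N and height (world z) of cup above 0.02 m), for 0.2 s.
At the end, for the whole second after the job is handed in: Rotor home on the spindle (within 3 mm) and released. Cup at rest in the squeezed tongs, upright within 15 degrees, sipper tip inside it: 8 mm or more below the rim, above the floor, within 10 mm of the axis; cup and tongs do not touch sipper or pump (under 0.5 N) (all of step 1 and contact force between cup and tongs above 1 N and contact force between the fingers and tongs above 2 N and horizontal distance between sipper and cup below 0.01 m and z of sipper in the frame of cup between 0.006 and 0.037 m and height (world z) of cup above 0.085 m and angle between cup's own z axis and vertical below 0.26 rad and contact force between each of cup, tongs and pump below 0.5 N and linear speed of cup below 0.02 m/s); the arm keeps its last pose, push and grip.
It fails at once if the robot itself touches the cup (contact force between any of the fingers, the arm and cup above 0.5 N).
It fails at once if the cup is tipped (angle between cup's own z axis and vertical above 0.5 rad).
It fails at once if the jar, beaker or bottle is moved (distance of any of jar, beaker, bottle from where it was at the start of the episode above 0.02 m).
It also fails if it takes over 67 s, if anything falls off the work surface, if the arm or the gripper's body presses on something with over 40 N, if the wrist force passes 120 N, or if a joint passes its speed limit or range.

## Working session

There is one attempt and no reset: what is moved stays moved. The work goes in short steps, Python scripts to look and compute and a tool call to move; the robot and the scene stay as the last step left them, time stands still between calls to the robot, and variables do not carry over. Pictures are saved under pics/ and viewed, at most 10 in all, crops included, and the job is handed in when it is done.

```bash
ls; mkdir -p pics; cat > h.py <<'E'
import numpy as np, cv2
from workcell import ctrl, viewer, job
def cam(n): return viewer.read_camera(n)
def world(c):
    "per pixel world points from z_map"
    K=c["camera_matrix"];h,w=c["z_map"].shape
    u,v=np.meshgrid(np.arange(w),np.arange(h))
    s=rays(c,np.stack([u,v],-1).reshape(-1,2).astype(float)).reshape(h,w,2)
    z=c["z_map"]; P=np.stack([s[...,0]*z,-s[...,1]*z,-z,np.ones_like(z)],-1)
    W=P@np.linalg.inv(c["camera_from_world"]).T
    W=W[...,:3]; W[z==0]=np.nan
    return W
def rays(c,px):
    K=c["camera_matrix"];d=(np.atleast_2d(px)-K[:2,2])/[K[0,0],K[1,1]]
    s=d.copy()
    for _ in range(10): s=d/(1+c["k1"]*(s**2).sum(1,keepdims=True))
    return s
def plane(c,px,z):
    s=rays(c,px);M=np.linalg.inv(c["camera_from_world"])
    d=np.c_[s[:,0],-s[:,1],-np.ones(len(s))]@M[:3,:3].T;o=M[:3,3]
    return o+d*((z-o[2])/d[:,2])[:,None]
E
python3 - <<'E'
from h import *
for n in ["scene","side","wrist"]:
    c=cam(n);cv2.imwrite(f"pics/{n}0.png",c["image"]);print(n,c["k1"],np.linalg.inv(c["camera_from_world"])[:3].round(3).tolist(),c["camera_matrix"][0,0])
a=cv2.imread("pics/scene0.png");b=cv2.imread("pics/side0.png")
print(ctrl.get_state(),ctrl.tcp_to_grasp)
E
```

```text
pics
scene 0.00019327743437732748 [[0.693, -0.453, 0.562, 1.252], [0.721, 0.431, -0.542, -0.756], [0.004, 0.781, 0.625, 0.892]] 425.9099632431605
side -0.08919719379354908 [[-0.964, 0.138, -0.227, 0.186], [-0.266, -0.494, 0.828, 1.15], [0.002, 0.859, 0.513, 0.844]] 485.99850191672596
wrist -0.04814359787950821 [[0.282, -0.922, -0.264, 0.096], [0.959, 0.27, 0.08, 0.571], [-0.003, -0.276, 0.961, 0.373]] 336.0190432175793
{'time': 0.15, 'joint_positions': array([ 6.94115881e+01,  1.76155496e+01,  8.63651296e+01,  4.21385996e-04,
        7.61129209e+01, -4.21272096e+00]), 'joint_velocities': array([ 0.0872251 , -0.23822897, -0.26355593, -0.03232506,  0.01025617,
       -0.01273062]), 'tau': array([-5.28449364e-04, -4.57974565e+01, -2.52217323e+01, -4.02087344e-04,
        8.47972347e-03, -5.23219876e-05]), 'tool_pos': array([0.16196145, 0.55116864, 0.23057164]), 'tool_rot': array([-1.79906683e+02, -7.28362886e-03,  1.63624202e+02]), 'contact_force': array([-1.16360603, -0.55621765, -0.04467859]), 'moment': array([-0.03172208,  0.01069515, -0.00816598]), 'finger_force': 0.0, 'opening': 0.085452589646967} 0.0187
```

View pics/scene0.png

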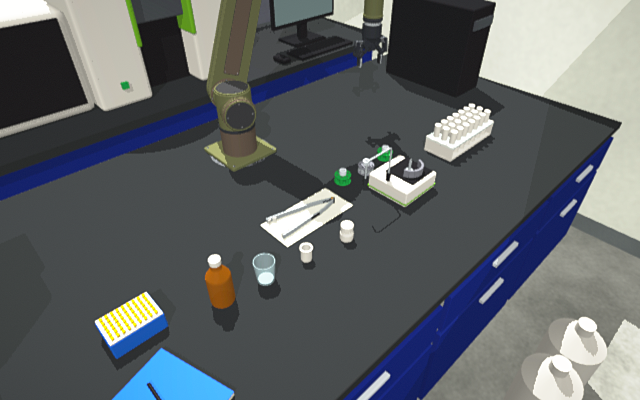

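View pics/side0.png

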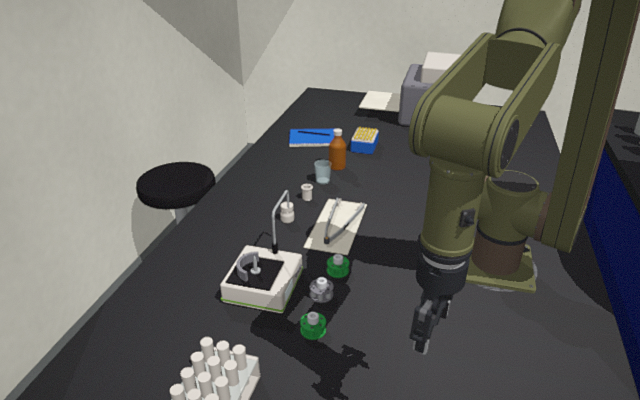

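The rotor candidates are green at scene (342,177) and (384,153), and grey at (366,168) (side (321,289)). Grey with an aluminium collar fits the description. The cup is the open one at scene (306,252), and the jar, with its lid, is at (347,232). The pad with the tongs is at (307,217) and the pump at (402,180). I'll measure these now and check the crop.

```bash
python3 - <<'E'
from h import *
cs={n:cam(n) for n in["scene","side"]}
a=cv2.resize(cs["scene"]["image"][130:270,250:450],None,fx=4,fy=4,interpolation=cv2.INTER_CUBIC)
b=cv2.resize(cs["side"]["image"][170:345,200:400],None,fx=4,fy=3.42,interpolation=cv2.INTER_CUBIC)
cv2.imwrite("pics/a1.png",a);cv2.imwrite("pics/b1.png",b)
# height-coded map
for n,c in cs.items():
    W=world(c);np.save(f"W_{n}.npy",W);np.save(f"I_{n}.npy",c["image"])
    pts={"scene":{"rotor":(366,163),"g1":(342,172),"g2":(384,150),"cup":(306,252),"jar":(347,232),"beaker":(264,270),"bottle":(220,285),"pumpfront":(395,190),"pad":(280,232),"rack":(460,130)},
     "side":{"rotor":(321,284),"cup":(307,191),"jar":(287,212),"beaker":(322,172),"bottle":(338,155),"g1":(338,262),"g2":(313,320),"pad":(345,212),"deck":(262,278),"sip":(276,220)}}[n]
    for k,(u,v) in pts.items(): print(n,k,W[v,u].round(3))
    print(np.nanmedian(W[260:300,150:180] if n=="scene" else W[340:380,420:460],axis=(0,1)))
E
```

```text
scene rotor [0.576 0.073 0.184]
scene g1 [0.423 0.134 0.045]
scene g2 [0.426 0.357 0.04 ]
scene cup [ 0.623 -0.215  0.045]
scene jar [ 0.644 -0.073  0.044]
scene beaker [ 0.613 -0.35   0.067]
scene bottle [ 0.597 -0.468  0.092]
scene pumpfront [0.619 0.18  0.05 ]
scene pad [ 0.472 -0.187  0.001]
scene rack [0.591 0.592 0.101]
[ 4.02054792e-01 -5.33097417e-01 -2.51547927e-04]
side rotor [0.43  0.261 0.045]
side cup [ 0.602 -0.186  0.036]
side jar [ 0.621 -0.037  0.041]
side beaker [ 0.581 -0.298  0.053]
side bottle [ 0.555 -0.425  0.064]
side g1 [0.412 0.156 0.039]
side g2 [0.416 0.383 0.043]
side pad [ 0.463 -0.149 -0.   ]
side deck [0.567 0.306 0.07 ]
side sip [ 0.658 -0.036  0.006]
[0.1256408  0.39232193 0.00062952]
```

View pics/a1.png

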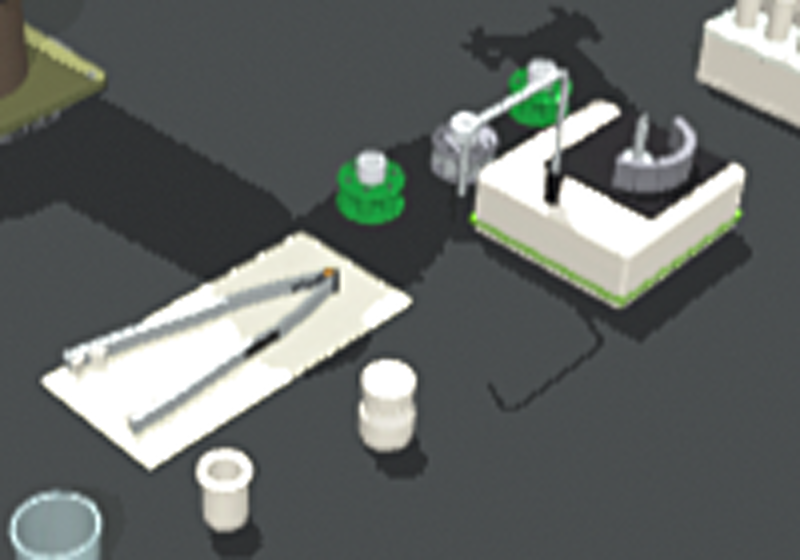

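View pics/b1.png

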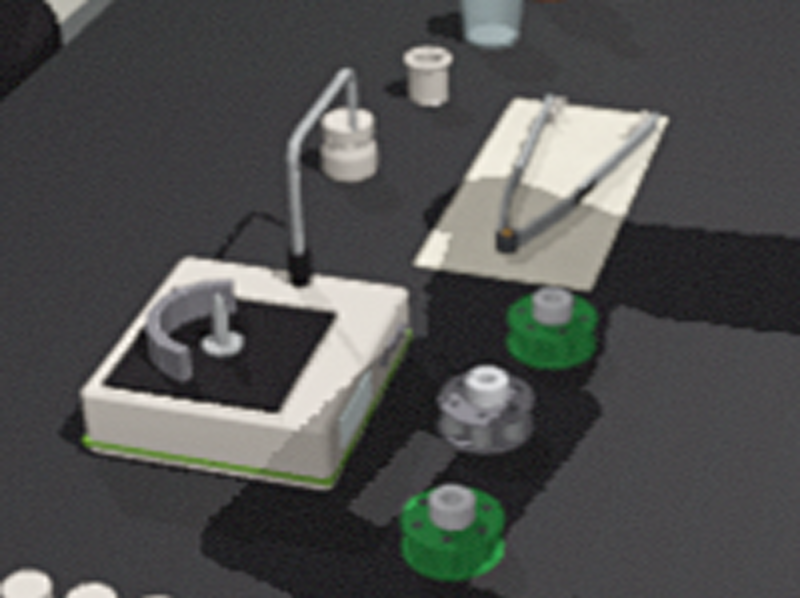

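The crops show the grey rotor between two green ones: scene crop (463,145), side crop (487,410). It's the one meant. The tongs' pivot is at scene crop (330,275), with the jaws towards the beaker. The cup is the open, flanged one at (225,485). Next I'll take precise fits from depth.

```bash
cat > m.py <<'E'
from h import *
Ws=[(n,np.load(f"W_{n}.npy"),np.load(f"I_{n}.npy").astype(int)) for n in("scene","side")]
def sel(W,x0,x1,y0,y1,z0,z1): return (W[...,0]>x0)&(W[...,0]<x1)&(W[...,1]>y0)&(W[...,1]<y1)&(W[...,2]>z0)&(W[...,2]<z1)
def rect(P):
    r=cv2.minAreaRect((P[:,:2]*1000).astype(np.float32));return np.round(r[0],1),np.round(r[1],1),round(r[2],2)
for n,W,I in Ws:
    print("==",n)
    m=sel(W,.47,.75,.15,.42,.05,.074);k=cv2.morphologyEx(m.astype(np.uint8),cv2.MORPH_OPEN,np.ones((3,3)))
    print("pump",rect(W[k>0]),m.sum(),np.nanmedian(W[m][:,2]))
    m=sel(W,.5,.75,.2,.42,.098,.125);print("spindle",m.sum(),W[m].mean(0) if m.any() else"",W[m].std(0) if m.any() else "")
    m=sel(W,.5,.75,-.1,.25,.1,.2);print("sip",m.sum())
    P=W[m]; 
    for z in np.arange(.12,.2,.01):
        q=P[(abs(P[:,2]-z)<.005)]
        if len(q): print("   ",z.round(3),len(q),q.mean(0).round(4),q[:,1].min().round(3),q[:,1].max().round(3))
    for nm,b,z in[("rotor",(.36,.5,.2,.32),(.045,.053)),("cup",(.57,.67,-.25,-.15),(.042,.05)),("jar",(.57,.7,-.12,.0),(.05,.06)),("beaker",(.53,.68,-.38,-.26),(.066,.074))]:
        m=sel(W,*b,*z);P=W[m]
        if m.sum()>4:
            (c,r)=cv2.minEnclosingCircle((P[:,:2]*1000).astype(np.float32));print(nm,m.sum(),np.round(c,1),round(r,1),P.mean(0).round(4))
    m=sel(W,.33,.62,-.27,.08,.009,.03);k=cv2.morphologyEx(m.astype(np.uint8),cv2.MORPH_CLOSE,np.ones((3,3)))
    P=W[m];print("tongs",m.sum(),np.median(P[:,2]),"y range",P[:,1].min(),P[:,1].max())
    for y in np.arange(-.25,.06,.02):
        q=P[abs(P[:,1]-y)<.01]
        if len(q):
            xs=np.sort(q[:,0]);g=np.argmax(np.diff(xs)) if len(xs)>1 else 0
            print("   y%.2f"%y,len(q),(xs[[0,g,min(g+1,len(xs)-1),-1]]*1000).round())
E
python3 m.py
```

```text
== scene
pump (array([586.4, 257. ]), array([161.7, 172.2]), 1.01) 1298 0.06407906883276066
spindle 13 [0.59676333 0.27499295 0.10539319] [0.00384478 0.01287327 0.0046924 ]
sip 129
    0.12 4 [0.5766 0.19   0.1184] 0.187 0.196
    0.13 7 [0.5784 0.1715 0.1309] 0.068 0.192
    0.14 11 [0.5789 0.1234 0.1406] 0.067 0.189
    0.15 10 [0.5777 0.1305 0.1498] 0.068 0.193
    0.16 10 [0.5781 0.1416 0.1605] 0.068 0.191
    0.17 12 [0.5773 0.1094 0.1695] 0.065 0.189
    0.18 11 [0.5776 0.1243 0.1805] 0.068 0.189
    0.19 56 [0.5784 0.1247 0.1904] 0.073 0.186
    0.2 1 [0.5814 0.1244 0.196 ] 0.124 0.124
rotor 10 [434.1 246.3] 12.2 [0.4319 0.2437 0.0472]
cup 53 [ 608.8 -204.3] 20.4 [ 0.6089 -0.2031  0.0445]
jar 95 [628.9 -61.2] 21.1 [ 0.631  -0.0606  0.0543]
beaker 83 [ 589.9 -334.5] 30.5 [ 0.5913 -0.334   0.0692]
tongs 494 0.01629821572733997 y range -0.22141033166081436 0.040970104006604946
   y-0.23 1 [609. 609. 609. 609.]
   y-0.21 38 [495. 508. 594. 620.]
   y-0.19 60 [409. 506. 595. 608.]
   y-0.17 49 [414. 429. 492. 505.]
   y-0.15 40 [418. 427. 496. 506.]
   y-0.13 37 [421. 432. 496. 505
[... 944 characters left out ...]
8 [ 0.605  -0.1966  0.0441]
jar 57 [626.6 -54.2] 21.7 [ 0.6279 -0.0518  0.054 ]
beaker 44 [ 584.9 -328.7] 31.9 [ 0.5875 -0.3294  0.0687]
tongs 412 0.017444617341975555 y range -0.2016810312785633 0.0693100557312103
   y-0.21 2 [593. 593. 593. 593.]
   y-0.19 65 [408. 502. 591. 618.]
   y-0.17 36 [409. 500. 603. 603.]
   y-0.15 19 [410. 423. 495. 501.]
   y-0.13 21 [404. 425. 495. 500.]
   y-0.11 22 [423. 434. 493. 499.]
   y-0.09 24 [428. 436. 492. 497.]
   y-0.07 23 [433. 497. 610. 610.]
   y-0.05 52 [351. 496. 607. 618.]
   y-0.03 36 [441. 496. 609. 619.]
   y-0.01 31 [405. 405. 449. 491.]
   y0.01 28 [411. 411. 456. 489.]
   y0.03 41 [421. 421. 444. 504.]
   y0.05 11 [451. 479. 526. 526.]
```

Careful with the scale: shifts go in shares of 62.5 mm and turns go in shares of 45 degrees. That gives: -0.0292 m is -0.4672, -0.0175 m is -0.28, -8.2 degrees / 45 = -0.1822.

>>> {"fn": "nudge_tcp", "kwargs": {
  "rows": [
    [[-0.4672, -0.28, 0.04], [0, 0, 0]],
    [[-0.4672, -0.28, 0.04], [0, 0, 0]],
    [[-0.4672, -0.28, 0.04], [0, 0, 0]],
    [[-0.4672, -0.28, 0.04], [0, 0, 0]],
    [[-0.4672, -0.28, 0.04], [0, 0, 0]],
    [[-0.4672, -0.28, 0.04], [0, 0, 0]],
    [[-0.4672, -0.28, 0.04], [0, 0, 0]],
    [[-0.4672, -0.28, 0.04], [0, 0, 0]],
    [[-0.4672, -0.28, 0.04], [0, 0, 0]],
    [[-0.4672, -0.28, 0.04], [0, 0, 0]],
    [[-0.4672, -0.28, 0.04], [0, 0, 0]],
    [[-0.4672, -0.28, 0.04], [0, 0, 0]],
    [[0, 0, 0], [0, 0, -0.1822]],
    [[0, 0, 0], [0, 0, -0.1822]],
    [[0, 0, 0], [0, 0, 0]],
    [[0, 0, 0], [0, 0, 0]]
  ]
}}

```text
time: 2.25
tool_pos: [0.439, 0.2515, 0.2013]
tool_rot: [-180.0, -0.0, 179.9]
contact_force: [0.2, 0.1, -0.3]
opening: 0.0853
finger_force: 0.0
```

```bash
cat >> h.py <<'E'
def zsel(W,x0,x1,y0,y1,z0,z1): return (W[...,0]>x0)&(W[...,0]<x1)&(W[...,1]>y0)&(W[...,1]<y1)&(W[...,2]>z0)&(W[...,2]<z1)
def circ(P):
    "least squares circle of xy"
    A=np.c_[2*P[:,:2],np.ones(len(P))];s=np.linalg.lstsq(A,(P[:,:2]**2).sum(1),rcond=None)[0];return s[:2],np.sqrt(s[2]+s[:2]@s[:2])
E
python3 - <<'E'
from h import *
c=cam("wrist");W=world(c);cv2.imwrite("pics/w1.png",c["image"]);np.save("W_w1.npy",W)
s=ctrl.get_state();print(s["tool_pos"],s["tool_rot"],s["joint_positions"].round(1),s["contact_force"])
for nm,b in [("rotor",(.38,.48,.2,.31,.044,.054)),("spindle",(.56,.63,.25,.32,.1,.125)),("deckspindle",(.56,.62,.25,.31,.078,.125))]:
    m=zsel(W,*b);P=W[m];print(nm,m.sum(),P.mean(0).round(4),P.min(0).round(4),P.max(0).round(4))
    v,u=np.nonzero(m);print(u.min(),u.max(),v.min(),v.max(), cv2.minEnclosingCircle((P[:,:2]*1000).astype(np.float32)))
E
```

```text
[0.43901223 0.25151225 0.20131793] [-1.79999496e+02  2.70522849e-05  1.79933768e+02] [ 25.   13.6  96.9  -0.   69.5 -64.9] [-0.35515081  0.79410111  0.87461265]
rotor 496 [0.4334 0.2493 0.0474] [0.4211 0.2371 0.044 ] [0.4469 0.2616 0.0495]
303 330 157 185 ((434.01641845703125, 249.30227661132812), 12.949567794799805)<stdin>:5: RuntimeWarning: Mean of empty slice.
  ret = um.true_divide(
Traceback (most recent call last):
ValueError: zero-size array to reduction operation minimum which has no identity
```

View pics/w1.png

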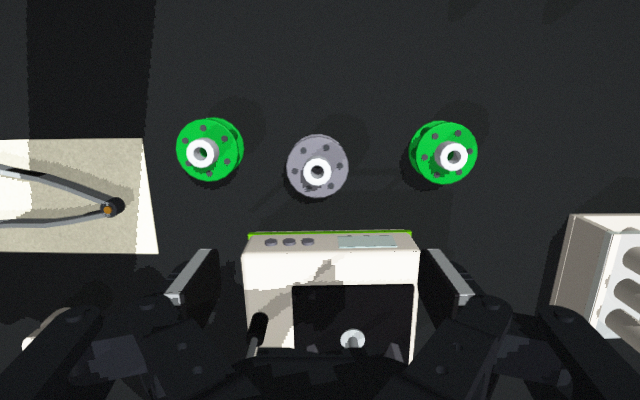

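The wrist view shows the grey rotor at (317,170), the green ones at (205,152) and (452,155), and the spindle at (352,340), partly hidden by the gripper. I'll move a little forward to measure the spindle before gripping.

To row units: -0.035 m is -0.56, -0.01 m is -0.16.

>>> {"fn": "nudge_tcp", "kwargs": {
  "rows": [
    [[-0.56, 0.096, -0.16], [0, 0, 0]],
    [[-0.56, 0.096, -0.16], [0, 0, 0]],
    [[0, 0, 0], [0, 0, 0]],
    [[0, 0, 0], [0, 0, 0]]
  ]
}}

```text
time: 2.8
tool_pos: [0.5082, 0.2633, 0.2208]
tool_rot: [-180.0, -0.1, 180.0]
contact_force: [-0.9, -0.4, -0.4]
opening: 0.0854
finger_force: 0.0
```

```bash
python3 - <<'E'
from h import *
c=cam("wrist");W=world(c);np.save("W_w2.npy",W);np.save("I_w2.npy",c["image"])
s=ctrl.get_state();print(s["tool_pos"],s["tool_rot"])
cv2.imwrite("pics/w2.png",c["image"])
for nm,b in [("rotor",(.38,.48,.2,.31,.044,.054)),("spindle",(.56,.63,.26,.31,.1,.125)),("low",(.56,.625,.26,.31,.072,.1)),("shoulder",(.57,.62,.26,.3,.0708,.075)),("pump",(.45,.7,.15,.36,.058,.073))]:
    m=zsel(W,*b);P=W[m]
    if m.sum()<4: print(nm,m.sum());continue
    v,u=np.nonzero(m);print(nm,m.sum(),P.mean(0).round(4),P.min(0).round(4),P.max(0).round(4),u.min(),u.max(),v.min(),v.max(), cv2.minAreaRect((P[:,:2]*1000).astype(np.float32)))
E
```

```text
[0.50772028 0.26315153 0.22067991] [-1.79956377e+02 -1.18447448e-01 -1.79988324e+02]
rotor 485 [0.434  0.2495 0.0476] [0.4222 0.2378 0.0444] [0.4459 0.2614 0.0499] 291 317 79 106 ((434.0128479003906, 249.61834716796875), (23.660676956176758, 23.66092300415039), 89.74334716796875)
spindle 120 [0.593  0.2831 0.1081] [0.5903 0.279  0.1   ] [0.5968 0.2876 0.1156] 337 347 278 293 ((593.4556884765625, 283.3443908691406), (8.610343933105469, 6.405609607696533), 87.18182373046875)
low 348 [0.5987 0.2875 0.081 ] [0.5722 0.2603 0.072 ] [0.625  0.31   0.0999] 316 369 245 307 ((598.5889892578125, 285.1674499511719), (49.659080505371094, 52.765167236328125), 89.98345947265625)
shoulder 425 [0.5931 0.2817 0.0718] [0.5706 0.2603 0.0708] [0.62   0.2998 0.075 ] 316 357 243 289 ((595.3026733398438, 280.1031494140625), (39.44707107543945, 49.429595947265625), 89.84306335449219)
pump 22217 [0.5697 0.262  0.0665] [0.5038 0.1777 0.058 ] [0.6653 0.3496 0.073 ] 228 408 171 321 ((584.4703979492188, 263.5135498046875), (159.0510711669922, 169.84725952148438), 0.969940185546875)
```

View pics/w2.png

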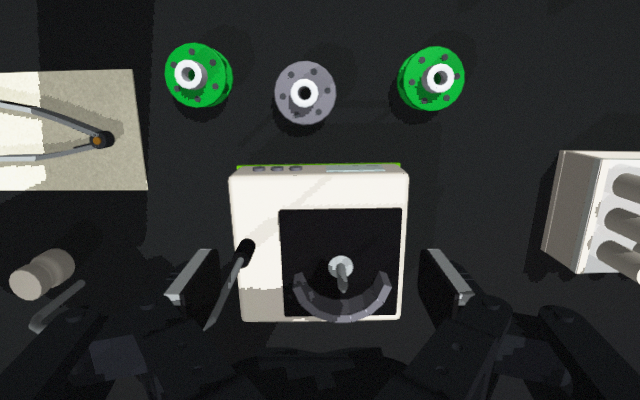

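Good agreement: rotor at (0.434, 0.2496), pump centre (0.5845, 0.2635) turned 1°, giving spindle (0.5943, 0.2835) and sipper tip (0.5775, 0.073).

To row units: 0.05 m is 0.8, 0.037 m is 0.592.

>>> {"fn": "nudge_tcp", "kwargs": {
  "rows": [
    [[0.592, -0.1088, 0], [0, 0, 0]],
    [[0.592, -0.1088, 0], [0, 0, 0]],
    [[0, 0, 0.8], [0, 0, 0]],
    [[0, 0, 0.8], [0, 0, 0]],
    [[0, 0, 0.48], [0, 0, 0]],
    [[0, 0, 0], [0, 0, 0]],
    [[0, 0, 0], [0, 0, 0]]
  ],
  "finger_gap": 0.06
}}

```text
time: 3.72
tool_pos: [0.4353, 0.2501, 0.0923]
tool_rot: [180.0, 0.1, -180.0]
contact_force: [1.1, 0.2, 0.5]
opening: 0.0601
finger_force: 0.0
```

```bash
python3 -c "
from h import *
s=ctrl.get_state();print(s['tool_pos'],s['tool_rot'],s['opening'],ctrl.tcp_to_grasp)"
```

```text
[0.43530653 0.25008632 0.09226846] [ 1.79972790e+02  5.96852721e-02 -1.79965223e+02] 0.060146758752540906 0.0187
```

To row units: 0.03 m is 0.48, 0.001 m is 0.016.

>>> {"fn": "nudge_tcp", "kwargs": {
  "rows": [
    [[0.016, -0.008, 0.48], [0, 0, 0]],
    [[0, 0, 0.32], [0, 0, 0]],
    [[0, 0, 0.16], [0, 0, 0]],
    [[0, 0, 0], [0, 0, 0]],
    [[0, 0, 0], [0, 0, 0]]
  ]
}}

```text
time: 4.35
tool_pos: [0.435, 0.2497, 0.0323]
tool_rot: [179.9, 0.1, -180.0]
contact_force: [0.0, 0.0, 0.3]
opening: 0.0602
finger_force: 0.0
```

>>> {"fn": "nudge_tcp", "kwargs": {
  "rows": [
    [[0, 0, 0], [0, 0, 0]],
    [[0, 0, 0], [0, 0, 0]],
    [[0, 0, 0], [0, 0, 0]],
    [[0, 0, 0], [0, 0, 0]],
    [[0, 0, 0], [0, 0, 0]]
  ],
  "finger_gap": 0.02
}}

```text
time: 4.97
tool_pos: [0.4345, 0.2495, 0.0322]
tool_rot: [180.0, 0.1, -180.0]
contact_force: [-1.0, -0.9, 6.8]
opening: 0.0237
finger_force: 58.5
```

>>> {"fn": "nudge_tcp", "kwargs": {
  "rows": [
    [[0, 0, -0.8], [0, 0, 0]],
    [[0, 0, -0.8], [0, 0, 0]],
    [[0, 0, -0.64], [0, 0, 0]],
    [[0, 0, 0], [0, 0, 0]],
    [[0, 0, 0], [0, 0, 0]]
  ]
}}

```text
time: 5.6
tool_pos: [0.4333, 0.2489, 0.1707]
tool_rot: [-180.0, -0.1, -180.0]
contact_force: [-0.4, 0.5, -0.9]
opening: 0.0237
finger_force: 59.4
```

```bash
python3 - <<'E'
from h import *
s=ctrl.get_state();t=s["tool_pos"];print(t,s["tool_rot"])
im=[]
for n in("wrist","side","scene"):
    c=cam(n);W=world(c)
    m=zsel(W,t[0]-.045,t[0]+.045,t[1]-.045,t[1]+.045,t[2]-.037,t[2]-.0005)
    P=W[m];print(n,m.sum(),(P.min(0)-t).round(4),(P.max(0)-t).round(4))
    top=P[(P[:,2]>t[2]-.007)]; print(" flange-top",len(top),((top.min(0)+top.max(0))/2-t).round(4),np.median(top[:,2])-t[2])
    q=c["camera_from_world"]@np.r_[t,1];K=c["camera_matrix"];u=int(K[0,2]+K[0,0]*q[0]/-q[2]);v=int(K[1,2]-K[1,1]*q[1]/-q[2])
    w=50 if n!="wrist" else 100
    im.append(cv2.resize(c["image"][max(v-w,0):v+w,u-w:u+w],(266,266)))
cv2.imwrite("pics/g1.png",np.hstack(im))
E
```

```text
[0.43325813 0.24890411 0.17067087] [-1.79966543e+02 -6.81413292e-02 -1.79976917e+02]
wrist 6566 [-0.0306 -0.0293 -0.0314] [ 0.0296  0.0294 -0.0005]
 flange-top 5497 [-0.0005  0.0001 -0.0035] -0.0024513018944089804
side 357 [-0.0323 -0.0296 -0.0319] [ 0.0261  0.0306 -0.0006]
 flange-top 159 [-0.0031  0.0005 -0.0037] -0.002075346067936218
scene 185 [-0.0307 -0.0346 -0.0337] [ 0.0289  0.0198 -0.001 ]
 flange-top 74 [-0.0009 -0.0072 -0.004 ] -0.004687509565599796
```

View pics/g1.png

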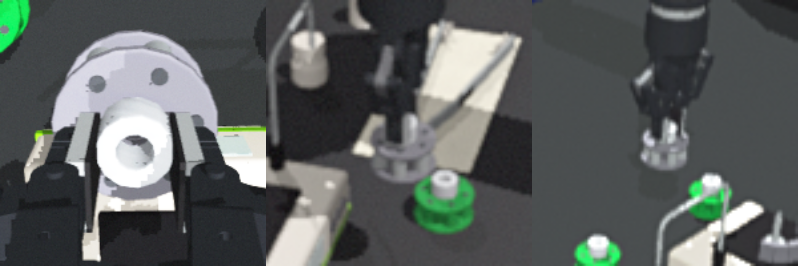

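The picture shows the rotor held centred and level by the collar. Next I'll carry it over the spindle.

To row units: -0.0323 m is -0.5168, 0.0069 m is 0.1104.

>>> {"fn": "nudge_tcp", "kwargs": {
  "rows": [
    [[-0.5168, 0.1104, 0], [0, 0, 0]],
    [[-0.5168, 0.1104, 0], [0, 0, 0]],
    [[-0.5168, 0.1104, 0], [0, 0, 0]],
    [[-0.5168, 0.1104, 0], [0, 0, 0]],
    [[-0.5168, 0.1104, 0], [0, 0, 0]],
    [[0, 0, 0], [0, 0, 0]],
    [[0, 0, 0], [0, 0, 0]],
    [[0, 0, 0], [0, 0, 0]]
  ]
}}

```text
time: 6.75
tool_pos: [0.5941, 0.2835, 0.1705]
tool_rot: [-180.0, -0.1, -180.0]
contact_force: [0.7, -0.2, -0.5]
opening: 0.0237
finger_force: 59.4
```

```bash
python3 - <<'E'
from h import *
s=ctrl.get_state();t=s["tool_pos"];print(t,s["tool_rot"],s["contact_force"])
c=cam("wrist");W=world(c)
m=zsel(W,.45,.7,.15,.36,.055,.073);P=W[m];print(m.sum(),P.min(0),P.max(0))
m=zsel(W,t[0]-.045,t[0]+.045,t[1]-.045,t[1]+.045,t[2]-.037,t[2]-.0005);P=W[m];print(((P.min(0)+P.max(0))/2-t).round(4))
E
```

```text
[0.59412913 0.28350378 0.17052424] [-1.79951820e+02 -1.30535196e-01 -1.79963489e+02] [ 0.70014693 -0.15518911 -0.47062681]
32719 [0.50291655 0.1776078  0.05500911] [0.66529465 0.34956905 0.07298332]
[-0.0007 -0.     -0.0161]
```

To row units: 0.012 m is 0.192, 0.006 m is 0.096.

>>> {"fn": "nudge_tcp", "kwargs": {
  "rows": [
    [[-0.0048, 0, 0.192], [0, 0, 0]],
    [[0, 0, 0.192], [0, 0, 0]],
    [[0, 0, 0.096], [0, 0, 0]],
    [[0, 0, 0], [0, 0, 0]],
    [[0, 0, 0], [0, 0, 0]]
  ]
}}

```text
time: 7.42
tool_pos: [0.5962, 0.2839, 0.1414]
tool_rot: [180.0, 0.0, -180.0]
contact_force: [0.3, -0.6, -1.1]
opening: 0.0237
finger_force: 59.4
```

>>> {"fn": "nudge_tcp", "kwargs": {
  "rows": [
    [[0, 0, 0.08], [0, 0, 0]],
    [[0, 0, 0.08], [0, 0, 0]],
    [[0, 0, 0], [0, 0, 0]]
  ]
}}

```text
time: 7.8
tool_pos: [0.5954, 0.2837, 0.1306]
tool_rot: [-180.0, -0.1, -180.0]
contact_force: [0.1, -0.4, -1.0]
opening: 0.0238
finger_force: 59.4
```

To row units: 0.008 m is 0.128, 0.006 m is 0.096.

>>> {"fn": "nudge_tcp", "kwargs": {
  "rows": [
    [[0, 0, 0.128], [0, 0, 0]],
    [[0, 0, 0.128], [0, 0, 0]],
    [[0, 0, 0.096], [0, 0, 0]],
    [[0, 0, 0.048], [0, 0, 0]],
    [[0, 0, 0], [0, 0, 0]],
    [[0, 0, 0], [0, 0, 0]]
  ]
}}

```text
time: 8.55
tool_pos: [0.5961, 0.284, 0.1065]
tool_rot: [180.0, 0.0, -180.0]
contact_force: [0.5, -0.3, -1.0]
opening: 0.0235
finger_force: 59.4
```

To row units: 0.0015 m is 0.024.

>>> {"fn": "nudge_tcp", "kwargs": {
  "rows": [
    [[0, 0, 0.024], [0, 0, 0]],
    [[0, 0, 0], [0, 0, 0]],
    [[0, 0, 0], [0, 0, 0]]
  ]
}}

```text
time: 8.93
tool_pos: [0.5959, 0.2838, 0.1049]
tool_rot: [-180.0, 0.0, -180.0]
contact_force: [0.8, -1.0, -1.9]
opening: 0.0237
finger_force: 59.4
```

>>> {"fn": "nudge_tcp", "kwargs": {
  "rows": [
    [[0, 0, 0], [0, 0, 0]],
    [[0, 0, 0], [0, 0, 0]],
    [[0, 0, 0], [0, 0, 0]],
    [[0, 0, 0], [0, 0, 0]]
  ],
  "finger_gap": 0.06
}}

```text
time: 9.43
tool_pos: [0.596, 0.2839, 0.1049]
tool_rot: [180.0, 0.0, -180.0]
contact_force: [-0.1, -0.6, 0.1]
opening: 0.0605
finger_force: 0.0
```

>>> {"fn": "nudge_tcp", "kwargs": {
  "rows": [
    [[0, 0, -0.48], [0, 0, 0]],
    [[0, 0, -0.64], [0, 0, 0]],
    [[0, 0, -0.64], [0, 0, 0]],
    [[0.48, 0, -0.32], [0, 0, 0]],
    [[0.48, 0, 0], [0, 0, 0]],
    [[0, 0, 0], [0, 0, 0]],
    [[0, 0, 0], [0, 0, 0]]
  ],
  "finger_gap": 0.085
}}

```text
time: 10.3
tool_pos: [0.5365, 0.2839, 0.2349]
tool_rot: [180.0, 0.1, -180.0]
contact_force: [-0.2, 0.3, -0.5]
opening: 0.0849
finger_force: 0.0
```

```bash
python3 - <<'E'
from h import *
s=ctrl.get_state();t=s["tool_pos"];print(t,s["tool_rot"])
c=cam("wrist");W=world(c)
m=zsel(W,.55,.64,.24,.33,.114,.124);P=W[m];print("collar top",m.sum(),P.min(0),P.max(0),np.median(P[:,2]))
m=zsel(W,.556,.632,.245,.321,.099,.106);P=W[m];print("flange",m.sum(),((P.min(0)+P.max(0))/2),np.median(P[:,2]))
cv2.imwrite("pics/r1.png",c["image"])
E
```

```text
[0.53647304 0.28392629 0.23492318] [ 1.79993140e+02  5.74672746e-02 -1.79966259e+02]
collar top 595 [0.58224858 0.27141284 0.11402962] [0.60759571 0.29614195 0.12160687] 0.11944126322445137
flange 2361 [0.5952083  0.28371638 0.10242497] 0.10184263315892406
```

The rotor is home: collar top at 0.1195 and flange at 0.1018, against 0.120 and 0.102 expected. Now the tongs.

To row units: -0.0477 m is -0.7632, 0.0095 m is 0.152, 10 degrees / 45 = 0.2222.

>>> {"fn": "nudge_tcp", "kwargs": {
  "rows": [
    [[0.152, -0.7632, 0], [0, 0, 0]],
    [[0.152, -0.7632, 0], [0, 0, 0]],
    [[0.152, -0.7632, 0], [0, 0, 0]],
    [[0.152, -0.7632, 0], [0, 0, 0]],
    [[0.152, -0.7632, 0], [0, 0, 0]],
    [[0.152, -0.7632, 0], [0, 0, 0]],
    [[0.152, -0.7632, 0], [0, 0, 0]],
    [[0, 0, 0], [0, 0, 0.2222]],
    [[0, 0, 0], [0, 0, 0.2222]],
    [[0, 0, 0], [0, 0, 0.2222]],
    [[0, 0, 0], [0, 0, 0.2222]],
    [[0, 0, 0], [0, 0, 0.2222]],
    [[0, 0, 0], [0, 0, 0.2222]],
    [[0, 0, 0], [0, 0, 0.2222]],
    [[0, 0, 0], [0, 0, 0.2222]],
    [[0, 0, 0], [0, 0, 0.2222]],
    [[0, 0, 0], [0, 0, 0.1111]],
    [[0, 0, 0], [0, 0, 0]],
    [[0, 0, 0], [0, 0, 0]]
  ]
}}

```text
time: 12.72
tool_pos: [0.47, -0.0504, 0.2346]
tool_rot: [-180.0, 0.0, 85.1]
contact_force: [-0.5, -0.4, -0.3]
opening: 0.085
finger_force: 0.0
```

```bash
python3 - <<'E'
from h import *
s=ctrl.get_state();t=s["tool_pos"];print(t,s["tool_rot"],s["joint_positions"].round(1))
c=cam("wrist");W=world(c);I=c["image"];np.save("W_w3.npy",W);np.save("I_w3.npy",I);cv2.imwrite("pics/w3.png",I)
m=zsel(W,.36,.57,-.26,.07,.013,.028);P=W[m];print(m.sum(),P.min(0),P.max(0),np.median(P[:,2]))
for y in np.arange(-.21,.06,.015):
    q=P[(abs(P[:,1]-y)<.003)]
    if len(q)>1:
        xs=np.sort(q[:,0]);g=np.argmax(np.diff(xs));print("%.3f"%y,len(q),(xs[[0,g,g+1,-1]]*1000).round(1))
m=zsel(W,.55,.67,-.26,-.15,.042,.048);P=W[m];print("cup",m.sum(),P.min(0) if m.any() else"",P.max(0) if m.any() else "")
E
```

```text
[ 0.46998509 -0.05036059  0.23462107] [-1.79989616e+02  1.05017711e-03  8.50912510e+01] [-11.2   9.2  97.5  -0.   73.3  -6.3]
2311 [ 0.4099057  -0.1997829   0.01302264] [0.50431915 0.04069896 0.02237722] 0.01880876868954401
-0.195 37 [490.4 495.4 499.5 503.8]
-0.180 67 [412.3 421.7 495.1 504.3]
-0.165 63 [415.3 429.4 492.1 504.1]
-0.150 41 [418.1 423.5 498.4 502.7]
-0.135 43 [422.1 427.4 497.7 502.4]
-0.120 42 [425.1 430.9 496.7 501.9]
-0.105 44 [429.1 434.  496.  500.7]
-0.090 50 [431.8 437.9 494.9 499.6]
-0.075 53 [435.7 441.8 494.5 499.3]
-0.060 58 [438.4 444.7 494.5 499.2]
-0.045 56 [442.4 447.2 494.4 499.1]
-0.030 52 [447.2 453.1 492.5 497.7]
-0.015 55 [451.9 457.8 490.4 495.7]
-0.000 67 [457.7 465.4 485.4 492.5]
0.015 81 [463.3 472.  482.3 489.4]
0.030 100 [469.9 469.9 471.  486.7]
cup 0
```

View pics/w3.png

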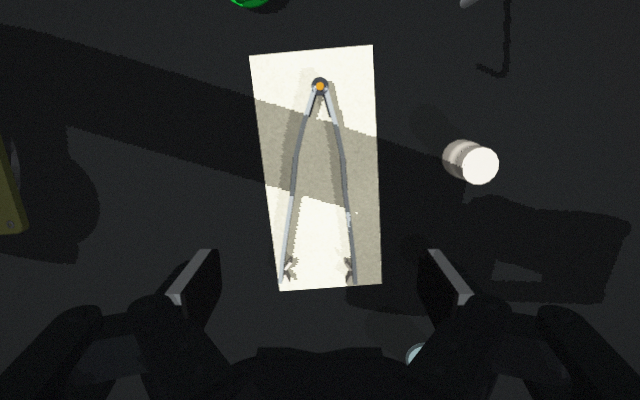

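The tongs lie with the pivot at (320,86) and the jaws at (285–350,268). The jar is at (478,163). The tongs' midline fits x = 0.4686 at the grip's y = -0.064, heading -95.3°. Next I'll check where the fingertips stand at the openings I need.

To row units: 0.4 degrees / 45 = 0.0089.

```bash
cat > tip.py <<'E'
from h import *
s=ctrl.get_state();t=s["tool_pos"];W=world(cam("wrist"))
m=zsel(W,t[0]-.08,t[0]+.08,t[1]-.03,t[1]+.03,t[2]-.01,t[2]+.05);P=W[m]-t
print(s["opening"],m.sum(),np.percentile(P[:,2],[0,1,5,20]).round(4),P.min(0).round(4),P.max(0).round(4))
E
python3 tip.py
```

```text
0.08510476425275539 5739 [0.012  0.0138 0.0172 0.0241] [-0.0545 -0.0149  0.012 ] [0.0582 0.0165 0.05  ]
```

>>> {"fn": "nudge_tcp", "kwargs": {
  "rows": [
    [[0, 0, 0], [0, 0, 0.0089]],
    [[0, 0, 0], [0, 0, 0]]
  ],
  "finger_gap": 0.071
}}

```text
time: 13.08
tool_pos: [0.4695, -0.0501, 0.2348]
tool_rot: [180.0, 0.0, 84.6]
contact_force: [-0.2, -0.2, -0.2]
opening: 0.0709
finger_force: 0.0
```

```bash
python3 tip.py
```

```text
0.07088357313452252 5493 [0.0073 0.0091 0.0128 0.0202] [-0.0524 -0.0142  0.0073] [0.0557 0.0174 0.05  ]
```

>>> {"fn": "nudge_tcp", "kwargs": {
  "rows": [
    [[0, 0, 0], [0, 0, 0]],
    [[0, 0, 0], [0, 0, 0]]
  ],
  "finger_gap": 0.055
}}

```text
time: 13.38
tool_pos: [0.4695, -0.0501, 0.2348]
tool_rot: [180.0, 0.0, 84.6]
contact_force: [-0.2, 1.7, -0.4]
opening: 0.0546
finger_force: 0.0
```

```bash
python3 tip.py
```

```text
0.05464571747619775 5678 [0.0034 0.0056 0.0097 0.0183] [-0.0535 -0.0138  0.0034] [0.0596 0.0178 0.05  ]
```

>>> {"fn": "nudge_tcp", "kwargs": {
  "rows": [
    [[0, 0, 0], [0, 0, 0]],
    [[0, 0, 0], [0, 0, 0]]
  ],
  "finger_gap": 0.071
}}

```text
time: 13.68
tool_pos: [0.4695, -0.0501, 0.2348]
tool_rot: [180.0, -0.0, 84.6]
contact_force: [-0.7, 0.3, -0.4]
opening: 0.071
finger_force: 0.0
```

```bash
python3 -c "
from h import *
s=ctrl.get_state();print(s['tool_pos'],s['tool_rot'])"
```

```text
[ 0.46954708 -0.05007334  0.23481172] [ 1.79999299e+02 -1.45421790e-03  8.46247521e+01]
```

Careful with the scale: shifts go in shares of 62.5 mm and turns go in shares of 45 degrees. That gives: 0.05 m is 0.8, 0.02 m is 0.32.

>>> {"fn": "nudge_tcp", "kwargs": {
  "rows": [
    [[-0.2224, 0.0064, 0.64], [0, 0, 0]],
    [[0, 0, 0.8], [0, 0, 0]],
    [[0, 0, 0.8], [0, 0, 0]],
    [[0, 0, 0.64], [0, 0, 0]],
    [[0, 0, 0.32], [0, 0, 0]],
    [[0, 0, 0], [0, 0, 0]],
    [[0, 0, 0], [0, 0, 0]]
  ]
}}

```text
time: 14.55
tool_pos: [0.4694, -0.0641, 0.0355]
tool_rot: [179.9, 0.0, 84.6]
contact_force: [0.4, 0.2, -0.2]
opening: 0.0709
finger_force: 0.0
```

```bash
python3 - <<'E'
from h import *
s=ctrl.get_state();t=s["tool_pos"];print(t,s["tool_rot"])
c=cam("wrist");W=world(c);a=np.radians(s["tool_rot"][2])
D=(W-t);X=-(D[...,0]*np.cos(a)+D[...,1]*np.sin(a));Y=D[...,0]*np.sin(a)-D[...,1]*np.cos(a)
m=(W[...,2]>.014)&(W[...,2]<.023)&(abs(Y)<.06)
for x in np.arange(-.1,.06,.01):
    q=np.sort(Y[m&(abs(X-x)<.003)])
    if len(q)>1: g=np.argmax(np.diff(q));print(round(x,3),len(q),(q[[0,g,g+1,-1]]*1000).round(1))
B=(c["image"].max(2)<60)&m;print(X[B].min() if B.any() else 0, X[B].max() if B.any() else 0, np.percentile(X[B],[5,50,95]) if B.any() else 0)
print("pivot X min",X[m].min())
E
```

```text
[ 0.46941757 -0.06412007  0.03545258] [1.79932208e+02 8.92203442e-03 8.46259564e+01]
-0.1 534 [-8.3  1.   1.4  8.9]
-0.09 623 [-10.2   1.    1.4  10.8]
-0.08 455 [-13.   -4.1   5.1  13.6]
-0.07 437 [-16.1  -7.5   8.   16.6]
-0.06 315 [-19.1 -12.6  13.2  20.1]
-0.05 305 [-21.8 -15.4  16.2  22.4]
-0.04 285 [-24.2 -18.   18.4  24.6]
-0.03 264 [-26.6 -20.4  20.9  26.9]
-0.02 262 [-28.3 -22.7  23.1  28.6]
-0.01 253 [-29.3 -23.5  24.   29.6]
-0.0 242 [-30.3 -24.6  24.9  30.4]
0.01 232 [-31.4 -25.6  26.   31.6]
0.02 212 [-32.8 -26.8  27.1  33. ]
0.03 192 [-34.3 -28.7  28.7  34.3]
0.04 188 [-36.1 -30.3  30.3  36.2]
0.05 179 [-38.  -32.   32.   37.9]
-0.09819283017849839 0.03640114429879475 [-0.08861697 -0.0730685   0.00714998]
pivot X min -0.1056182894007818
```

Centred to within 0.3 mm, with 60.6 mm across the grip. Descend, squeeze to 54 mm, lift.

To row units: 0.015 m is 0.24, 0.012 m is 0.192.

>>> {"fn": "nudge_tcp", "kwargs": {
  "rows": [
    [[0, 0, 0.24], [0, 0, 0]],
    [[0, 0, 0.192], [0, 0, 0]],
    [[0, 0, 0.112], [0, 0, 0]],
    [[0, 0, 0], [0, 0, 0]],
    [[0, 0, 0], [0, 0, 0]]
  ]
}}

```text
time: 15.22
tool_pos: [0.4689, -0.064, 0.001]
tool_rot: [180.0, 0.0, 84.6]
contact_force: [0.6, 0.3, -0.2]
opening: 0.0711
finger_force: 0.0
```

>>> {"fn": "nudge_tcp", "kwargs": {
  "rows": [
    [[0, 0, 0], [0, 0, 0]],
    [[0, 0, 0], [0, 0, 0]],
    [[0, 0, 0], [0, 0, 0]],
    [[0, 0, 0], [0, 0, 0]]
  ],
  "finger_gap": 0.053
}}

```text
time: 15.72
tool_pos: [0.4699, -0.0643, 0.0019]
tool_rot: [179.8, 0.0, 84.6]
contact_force: [-0.7, -0.8, 6.3]
opening: 0.0532
finger_force: 7.7
```

>>> {"fn": "nudge_tcp", "kwargs": {
  "rows": [
    [[0, 0, -0.32], [0, 0, 0]],
    [[0, 0, -0.64], [0, 0, 0]],
    [[0, 0, -0.64], [0, 0, 0]],
    [[0, 0, 0], [0, 0, 0]],
    [[0, 0, 0], [0, 0, 0]]
  ]
}}

```text
time: 16.35
tool_pos: [0.4681, -0.0638, 0.1006]
tool_rot: [-180.0, -0.0, 84.6]
contact_force: [0.2, 0.8, -0.6]
opening: 0.0526
finger_force: 5.3
```

```bash
cat > t.py <<'E'
from h import *
s=ctrl.get_state();t=s["tool_pos"];print(t,s["tool_rot"],s["joint_positions"].round(1))
c=cam("wrist");W=world(c);R=cv2.Rodrigues(np.zeros(3))[0];a=np.radians(s["tool_rot"][2])
D=W-t;X=-(D[...,0]*np.cos(a)+D[...,1]*np.sin(a));Y=D[...,0]*np.sin(a)-D[...,1]*np.cos(a);Z=D[...,2]
m=(abs(Y)<.06)&(Z>0)&(Z<.035)&(X>-.11)&((X<-.02)|(X>.02))&(X<.14)&(c["z_map"]>0.05)
for x in [-.1,-.09,-.07,-.05,-.03,.03,.05,.07,.09,.11,.12,.13]:
    k=m&(abs(X-x)<.004);q=np.sort(Y[k])
    if len(q)>3: g=np.argmax(np.diff(q));print(x,len(q),(q[[0,g,g+1,-1]]*1000).round(1),"z95",np.percentile(Z[k],95).round(4))
E
python3 t.py
```

```text
[ 0.46806447 -0.06382728  0.1005931 ] [-1.79979879e+02 -2.50031785e-03  8.46223922e+01] [-12.9  18.  108.4  -0.   53.6  -7.5]
-0.1 1090 [-8.   1.   1.3  9.7] z95 0.0188
-0.09 1324 [-9.2  1.   1.3 11.3] z95 0.0173
-0.07 862 [-14.4  -7.5   7.4  16.6] z95 0.0174
-0.05 693 [-19.2 -12.6  14.8  21.2] z95 0.0174
-0.03 618 [-22.8 -16.5  18.8  25.3] z95 0.0174
0.03 430 [-27.7 -21.8  24.6  30.6] z95 0.0179
0.05 4 [-24.5 -24.3  27.4  27.8] z95 0.0049
```

To row units: -0.03 m is -0.48, -0.02 m is -0.32, -10 degrees / 45 = -0.2222.

>>> {"fn": "nudge_tcp", "kwargs": {
  "rows": [
    [[0, 0, -0.32], [0, 0, 0]],
    [[0, 0, -0.48], [0, 0, 0]],
    [[0, 0, -0.48], [0, 0, 0]],
    [[0, 0, -0.32], [0, 0, 0]],
    [[-0.24, 0.312, 0], [0, 0, 0]],
    [[-0.24, 0.312, 0], [0, 0, 0]],
    [[-0.24, 0.312, 0], [0, 0, 0]],
    [[0, 0, 0], [0, 0, -0.1333]],
    [[0, 0, 0], [0, 0, -0.1867]],
    [[0, 0, 0], [0, 0, -0.2222]],
    [[0, 0, 0], [0, 0, -0.2222]],
    [[0, 0, 0], [0, 0, -0.2222]],
    [[0, 0, 0], [0, 0, -0.1333]],
    [[0, 0, 0], [0, 0, 0]],
    [[0, 0, 0], [0, 0, 0]]
  ]
}}

```text
time: 18.27
tool_pos: [0.5221, -0.1141, 0.1997]
tool_rot: [-179.9, -0.1, 134.9]
contact_force: [0.0, -0.2, -1.7]
opening: 0.0533
finger_force: 5.3
```

```bash
python3 t.py
cat > cup.py <<'E'
from h import *
im=[]
for n in ("wrist","scene","side"):
    c=cam(n);W=world(c)
    m=zsel(W,.56,.66,-.25,-.15,.038,.05);P=W[m]
    if m.sum()>5: print(n,m.sum(),P.min(0).round(4),P.max(0).round(4),np.round(cv2.minEnclosingCircle((P[:,:2]*1000).astype(np.float32))[0],1))
    if n=="wrist": cv2.imwrite("pics/w4.png",c["image"])
E
python3 cup.py
```

```text
[ 0.52209749 -0.11407977  0.19966   ] [-1.79936046e+02 -1.16428745e-01  1.34925873e+02] [-16.9  16.   93.7  -0.   70.5 -61.8]
-0.1 882 [-8.2  1.2  1.5  9.5] z95 0.019
-0.09 1377 [-9.4 -9.4 -9.  11. ] z95 0.0178
-0.07 883 [-14.2  -7.3   7.   16.1] z95 0.0175
-0.05 702 [-19.  -12.4  14.3  21. ] z95 0.0175
-0.03 614 [-22.7 -16.3  18.3  24.9] z95 0.0176
0.03 441 [-27.6 -21.8  24.3  30.3] z95 0.0178
0.05 14 [-24.7 -24.3  26.8  27.4] z95 0.0067
wrist 577 [ 0.5905 -0.2184  0.038 ] [ 0.627  -0.1819  0.0468] [ 609.3 -200.6]
scene 76 [ 0.5915 -0.2215  0.0383] [ 0.6269 -0.1843  0.0477] [ 608.5 -203.8]
side 45 [ 0.5862 -0.2166  0.038 ] [ 0.6234 -0.175   0.0497] [ 606.1 -196. ]
```

View pics/w4.png

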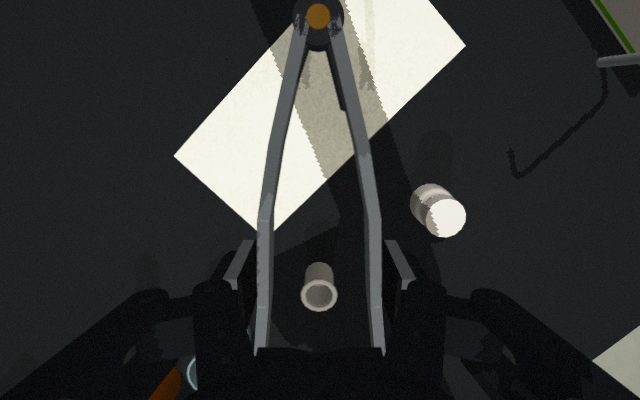

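The cup at (319,292) shows between the arms, in line with the tongs; the jar is at (437,210) and the beaker at (192,375), clear of the path. Lower to just above the cup and check the jaws against it.

To row units: 0.04 m is 0.64, -0.0021 m is -0.0336.

>>> {"fn": "nudge_tcp", "kwargs": {
  "rows": [
    [[-0.0336, -0.0208, 0.32], [0, 0, 0]],
    [[0, 0, 0.64], [0, 0, 0]],
    [[0, 0, 0.64], [0, 0, 0]],
    [[0, 0, 0.4], [0, 0, 0]],
    [[0, 0, 0.192], [0, 0, 0]],
    [[0, 0, 0], [0, 0, 0]],
    [[0, 0, 0], [0, 0, 0]],
    [[0, 0, 0], [0, 0, 0]]
  ]
}}

```text
time: 19.48
tool_pos: [0.5242, -0.1169, 0.065]
tool_rot: [179.9, 0.1, 135.0]
contact_force: [-0.2, -1.6, -1.1]
opening: 0.0529
finger_force: 5.3
```

```bash
python3 - <<'E'
from h import *
s=ctrl.get_state();t=s["tool_pos"];print(t,s["tool_rot"],s["opening"])
a=np.radians(s["tool_rot"][2]);h=-np.array([np.cos(a),np.sin(a)]);y=np.array([np.sin(a),-np.cos(a)])
im=[]
for n in("wrist","scene","side"):
    c=cam(n);W=world(c);D=W[...,:2]-t[:2];X=D@h;Y=D@y;Z=W[...,2]
    k=(X>.098)&(X<.145)&(abs(Y)<.06)
    j=k&(Z>t[2]+.007)&(Z<t[2]+.03);u=k&(Z>.036)&(Z<.05)&(abs(Y)<.025)
    for nm,q in(("jaw",j),("cup",u)):
        if q.sum()>5:
            ys=np.sort(Y[q]);g=np.argmax(np.diff(ys));print(n,nm,q.sum(),"X",X[q].min().round(4),X[q].max().round(4),"Y",ys[[0,g,g+1,-1]].round(4),"Zmax",Z[q].max().round(4))
    if n!="wrist":
        p=c["camera_from_world"]@np.r_[t[:2]+.12*h,.04,1];K=c["camera_matrix"];uu=int(K[0,2]-K[0,0]*p[0]/p[2]);v=int(K[1,2]+K[1,1]*p[1]/p[2])
        im.append(cv2.resize(c["image"][max(0,v-40):v+40,uu-40:uu+40],(400,400),interpolation=cv2.INTER_CUBIC))
cv2.imwrite("pics/j1.png",np.hstack(im))
E
```

```text
[ 0.52421497 -0.11692694  0.06501288] [1.79932309e+02 1.29749691e-01 1.35026092e+02] 0.052895104783789226
scene jaw 93 X 0.0996 0.1354 Y [-0.0379 -0.0247  0.0218  0.0366] Zmax 0.0856
scene cup 79 X 0.1005 0.139 Y [-0.02   -0.02   -0.0175  0.0167] Zmax 0.0476
side jaw 33 X 0.1003 0.129 Y [-0.0302 -0.0257  0.0245  0.0404] Zmax 0.0851
side cup 6 X 0.1028 0.1257 Y [-0.0018 -0.0018  0.0097  0.0198] Zmax 0.046
```

View pics/j1.png

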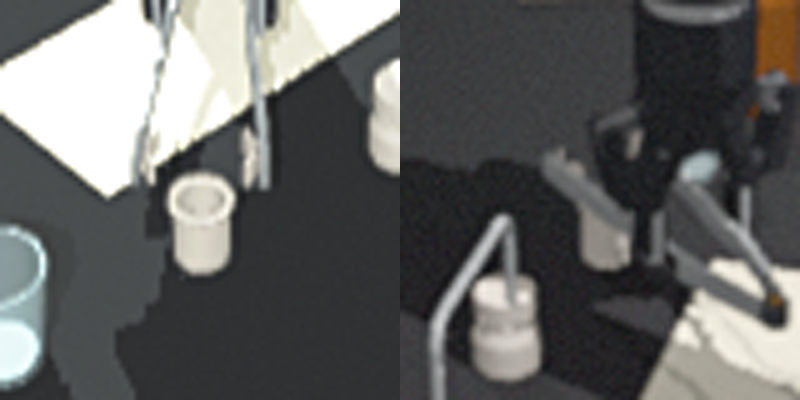

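The scene view (left) shows the cup directly below and between the jaws, offset by no more than 2 mm. Lower and close on it.

To row units: 0.016 m is 0.256, 0.01 m is 0.16.

>>> {"fn": "nudge_tcp", "kwargs": {
  "rows": [
    [[0, 0, 0.256], [0, 0, 0]],
    [[0, 0, 0.256], [0, 0, 0]],
    [[0, 0, 0.16], [0, 0, 0]],
    [[0, 0, 0.064], [0, 0, 0]],
    [[0, 0, 0], [0, 0, 0]],
    [[0, 0, 0], [0, 0, 0]]
  ]
}}

```text
time: 20.38
tool_pos: [0.5237, -0.1168, 0.0182]
tool_rot: [180.0, 0.0, 135.0]
contact_force: [1.2, 0.4, -1.9]
opening: 0.0532
finger_force: 5.3
```

>>> {"fn": "nudge_tcp", "kwargs": {
  "rows": [
    [[0, 0, 0], [0, 0, 0]],
    [[0, 0, 0], [0, 0, 0]]
  ],
  "finger_gap": 0.047
}}

```text
time: 20.62
tool_pos: [0.5234, -0.1167, 0.0181]
tool_rot: [180.0, 0.0, 135.0]
contact_force: [-0.2, -0.6, -1.1]
opening: 0.0471
finger_force: 6.4
```

>>> {"fn": "nudge_tcp", "kwargs": {
  "rows": [
    [[0, 0, 0], [0, 0, 0]],
    [[0, 0, 0], [0, 0, 0]]
  ],
  "finger_gap": 0.043
}}

```text
time: 20.88
tool_pos: [0.5232, -0.1167, 0.0179]
tool_rot: [180.0, 0.0, 135.0]
contact_force: [-0.1, -0.3, -1.2]
opening: 0.0429
finger_force: 7.1
```

>>> {"fn": "nudge_tcp", "kwargs": {
  "rows": [
    [[0, 0, 0], [0, 0, 0]],
    [[0, 0, 0], [0, 0, 0]],
    [[0, 0, 0], [0, 0, 0]]
  ],
  "finger_gap": 0.039
}}

```text
time: 21.25
tool_pos: [0.5232, -0.1166, 0.0178]
tool_rot: [-180.0, -0.0, 135.0]
contact_force: [-0.2, -0.4, -0.0]
opening: 0.0406
finger_force: 60.5
```

```bash
python3 - <<'E'
from h import *
s=ctrl.get_state();t=s["tool_pos"]
a=np.radians(s["tool_rot"][2]);h=-np.array([np.cos(a),np.sin(a)]);y=np.array([np.sin(a),-np.cos(a)])
for n in("scene","side"):
    c=cam(n);W=world(c);D=W[...,:2]-t[:2];X=D@h;Y=D@y;Z=W[...,2]
    q=(X>.098)&(X<.145)&(abs(Y)<.025)&(Z>.041)&(Z<.05);print(n,q.sum(),X[q].min(),X[q].max(),Y[q].min(),Y[q].max(),Z[q].max())
E
```

```text
scene 59 0.10114714603374561 0.13959656077342492 -0.01684865095539851 0.017264567952906873 0.04778777796694511
side 12 0.10993383866452272 0.13466373705428916 -0.010746006998593169 0.019286644808886394 0.04776052481964699
```

>>> {"fn": "nudge_tcp", "kwargs": {
  "rows": [
    [[0, 0, -0.096], [0, 0, 0]],
    [[0, 0, -0.192], [0, 0, 0]],
    [[0, 0, -0.256], [0, 0, 0]],
    [[0, 0, -0.256], [0, 0, 0]],
    [[0, 0, -0.16], [0, 0, 0]],
    [[0, 0, 0], [0, 0, 0]],
    [[0, 0, 0], [0, 0, 0]],
    [[0, 0, 0], [0, 0, 0]]
  ]
}}

```text
time: 22.35
tool_pos: [0.5227, -0.1165, 0.0772]
tool_rot: [-180.0, -0.1, 135.0]
contact_force: [0.9, 0.2, -1.4]
opening: 0.0404
finger_force: 60.7
```

```bash
cat > c2.py <<'E'
from h import *
import sys
s=ctrl.get_state();t=s["tool_pos"];print(t,s["tool_rot"],s["opening"],s["finger_force"])
a=np.radians(s["tool_rot"][2]);h=-np.array([np.cos(a),np.sin(a)]);y=np.array([np.sin(a),-np.cos(a)])
im=[]
for n in("scene","side"):
    c=cam(n);W=world(c);D=W[...,:2]-t[:2];X=D@h;Y=D@y;Z=W[...,2]-t[2]
    k=(X>.09)&(X<.15)&(abs(Y)<.026);q=k&(Z>.02)&(Z<.037);b=k&(Z>-.03)&(Z<.037)
    print(n,"zmin/max",Z[b].min().round(4),Z[b].max().round(4))
    top=q&(Z>Z[q].max()-.008);print("  rim X",X[top].min().round(4),X[top].max().round(4),"Y",Y[top].min().round(4),Y[top].max().round(4))
    P=np.c_[X[top],Y[top],Z[top]];A=np.c_[P[:,:2],np.ones(len(P))];f=np.linalg.lstsq(A,P[:,2],rcond=None)[0];print("  rim slope deg",np.degrees(f[:2]).round(1),top.sum(), "pos",(t[:2]+h*(X[top].min()+X[top].max())/2+y*(Y[top].min()+Y[top].max())/2).round(4))
    p=c["camera_from_world"]@np.r_[t[:2]+.12*h,t[2]+.02,1];K=c["camera_matrix"];uu=int(K[0,2]-K[0,0]*p[0]/p[2]);v=int(K[1,2]+K[1,1]*p[1]/p[2])
    im.append(cv2.resize(c["image"][max(0,v-40):v+40,uu-40:uu+40],(400,400),interpolation=cv2.INTER_CUBIC))
cv2.imwrite(sys.argv[1],np.hstack(im))
E
python3 c2.py pics/k1.png
```

```text
[ 0.52268565 -0.1164734   0.07717308] [-1.79961064e+02 -7.36300936e-02  1.35024550e+02] 0.040383750095419675 60.679471492767334
scene zmin/max -0.0196 0.0281
  rim X 0.1043 0.1405 Y -0.0173 0.018
  rim slope deg [ 2.1 -0.4] 66 pos [ 0.6095 -0.2027]
side zmin/max -0.0195 0.0295
  rim X 0.1017 0.1334 Y 0.006 0.0228
  rim slope deg [ 3.7 24.4] 9 pos [ 0.616  -0.1894]
```

View pics/k1.png

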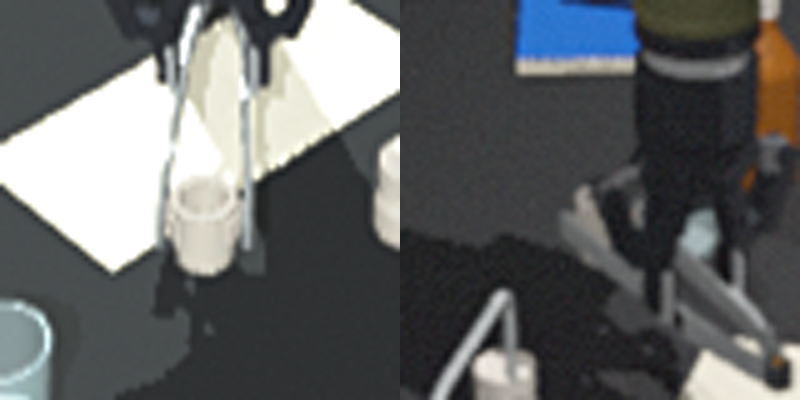

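The cup hangs upright between both jaws (scene crop (205,225)). Next I'll carry it to the -y side of the sipper and turn the tongs to point along +x.

To row units: 0.02 m is 0.32, 0.008 m is 0.128, -7.5 degrees / 45 = -0.1667.

>>> {"fn": "nudge_tcp", "kwargs": {
  "rows": [
    [[0.16, 0, -0.064], [0, 0, 0]],
    [[0.288, 0.0048, -0.064], [0, 0, 0]],
    [[0.32, 0.008, 0], [0, 0, 0]],
    [[0.32, 0.008, 0], [0, 0, 0]],
    [[0.272, 0, 0], [0, 0, 0]],
    [[0.128, 0, 0], [0, 0, 0]],
    [[0, 0, 0], [0, 0, -0.0889]],
    [[0, 0, 0], [0, 0, -0.1667]],
    [[0, 0, 0], [0, 0, -0.1778]],
    [[0, 0, 0], [0, 0, -0.1778]],
    [[0, 0, 0], [0, 0, -0.1778]],
    [[0, 0, 0], [0, 0, -0.1333]],
    [[0, 0, 0], [0, 0, -0.0778]],
    [[0, 0, 0], [0, 0, 0]],
    [[0, 0, 0], [0, 0, 0]],
    [[0, 0, 0], [0, 0, 0]]
  ]
}}

```text
time: 24.45
tool_pos: [0.4584, -0.05, 0.0858]
tool_rot: [-180.0, 0.0, 180.0]
contact_force: [0.4, 0.6, -1.2]
opening: 0.0408
finger_force: 60.7
```

```bash
cat > c3.py <<'E'
from h import *
s=ctrl.get_state();t=s["tool_pos"];print(t,s["tool_rot"],s["joint_positions"].round(1))
for n in("scene","side"):
    c=cam(n);W=world(c);Z=W[...,2];k=(abs(W[...,0]-t[0]-.12)<.028)&(abs(W[...,1]-t[1])<.026)
    r=k&(Z>t[2]+.022)&(Z<t[2]+.031)
    # sipper axis from the free vertical limb
    q=(abs(W[...,0]-.577)<.02)&(abs(W[...,1]-.073)<.02)&(Z>max(.135,t[2]+.034))&(Z<.183);S=W[q];o=np.linalg.inv(c["camera_from_world"])[:2,3]
    d=(np.array([.577,.073])-o);d/=np.linalg.norm(d);sp=np.median(S[:,:2],0)+d*.0025
    P=W[r];e=(P.min(0)+P.max(0))/2
    print(n,r.sum(),"rim",e.round(4),(P.max(0)-P.min(0)).round(4),"sip",len(S),sp.round(4),"minz",S[:,2].min().round(3),"cup-sip",((e[:2]-sp)*1000).round(1))
    b=k&(Z>t[2]-.03)&(Z<t[2]+.035);print("   z rel",(Z[b].min()-t[2]).round(4),(Z[b].max()-t[2]).round(4))
E
python3 c3.py
```

```text
[ 0.45843618 -0.05000389  0.08583075] [-1.79996345e+02  8.68514609e-03  1.79993300e+02] [ -11.5   18.5  110.7   -0.    50.7 -101.5]
scene 54 rim [ 0.5795 -0.0531  0.1112] [0.0355 0.0359 0.0066] sip 28 [0.578  0.0705] minz 0.137 cup-sip [   1.5 -123.7]
   z rel -0.0191 0.0287
side 46 rim [ 0.5749 -0.0457  0.1111] [0.0337 0.0373 0.0064] sip 33 [0.576  0.0747] minz 0.136 cup-sip [  -1.1 -120.4]
   z rel -0.0181 0.0285
```

To row units: 0.018 m is 0.288, 0.016 m is 0.256.

>>> {"fn": "nudge_tcp", "kwargs": {
  "rows": [
    [[0, 0.128, 0], [0, 0, 0]],
    [[0, 0.256, 0], [0, 0, 0]],
    [[0, 0.288, 0], [0, 0, 0]],
    [[0, 0.288, 0], [0, 0, 0]],
    [[0, 0.288, 0], [0, 0, 0]],
    [[0, 0.288, 0], [0, 0, 0]],
    [[0, 0.256, 0], [0, 0, 0]],
    [[0, 0.16, 0], [0, 0, 0]],
    [[0, 0, 0], [0, 0, 0]],
    [[0, 0, 0], [0, 0, 0]],
    [[0, 0, 0], [0, 0, 0]]
  ]
}}

```text
time: 25.92
tool_pos: [0.4583, 0.0715, 0.0858]
tool_rot: [-180.0, -0.0, 180.0]
contact_force: [0.5, -0.2, -2.0]
opening: 0.0408
finger_force: 60.7
```

```bash
python3 c3.py
```

```text
[0.45828436 0.07153294 0.08579085] [-1.79990478e+02 -5.82894169e-03  1.79984549e+02] [  3.7  18.7 110.4  -0.   50.9 -86.3]
scene 40 rim [0.5782 0.0705 0.1119] [0.0384 0.0401 0.0071] sip 28 [0.578  0.0716] minz 0.136 cup-sip [ 0.2 -1.2]
   z rel -0.0192 0.0296
side 55 rim [0.5748 0.0719 0.1112] [0.037  0.04   0.0064] sip 35 [0.5762 0.0738] minz 0.136 cup-sip [-1.4 -1.9]
   z rel -0.0177 0.0286
```

To row units: -0.008 m is -0.128, 0.0015 m is 0.024.

>>> {"fn": "nudge_tcp", "kwargs": {
  "rows": [
    [[-0.0096, 0.024, -0.08], [0, 0, 0]],
    [[0, 0, -0.128], [0, 0, 0]],
    [[0, 0, -0.128], [0, 0, 0]],
    [[0, 0, -0.128], [0, 0, 0]],
    [[0, 0, -0.112], [0, 0, 0]],
    [[0, 0, -0.064], [0, 0, 0]],
    [[0, 0, 0], [0, 0, 0]],
    [[0, 0, 0], [0, 0, 0]],
    [[0, 0, 0], [0, 0, 0]],
    [[0, 0, 0], [0, 0, 0]],
    [[0, 0, 0], [0, 0, 0]]
  ]
}}

```text
time: 27.4
tool_pos: [0.4588, 0.0735, 0.1257]
tool_rot: [-180.0, -0.0, -180.0]
contact_force: [0.6, 0.4, -1.4]
opening: 0.0407
finger_force: 60.7
```

```bash
python3 c3.py
python3 - <<'E'
from h import *
for n in("scene","side"):
    W=world(cam(n))
    for nm,b in(("jar",(.58,.68,-.11,0,.05,.06)),("beaker",(.53,.65,-.39,-.27,.064,.076)),("bottle",(.5,.66,-.5,-.37,.13,.16)),("collar",(.55,.64,.24,.33,.114,.124))):
        P=W[zsel(W,*b)];print(n,nm,len(P),((P.min(0)+P.max(0))/2).round(4) if len(P) else"")
E
```

```text
[0.45884635 0.07348575 0.12565122] [-1.79997206e+02 -1.96020233e-02 -1.79977715e+02] [  3.9  15.5 107.5  -0.   57.1 -86.1]
scene 45 rim [0.5792 0.073  0.1513] [0.0352 0.0382 0.0071] sip 14 [0.577  0.0716] minz 0.161 cup-sip [2.1 1.3]
   z rel -0.0189 0.0326
side 63 rim [0.5767 0.0759 0.1514] [0.0361 0.0383 0.0073] sip 14 [0.577  0.0751] minz 0.16 cup-sip [-0.4  0.8]
   z rel -0.0182 0.0348
scene jar 100 [ 0.6289 -0.06    0.0538]
scene beaker 107 [ 0.5896 -0.3337  0.0683]
scene bottle 144 [ 0.5686 -0.4567  0.1412]
scene collar 33 [0.5975 0.2815 0.1182]
side jar 3 [ 0.6409 -0.0441  0.0556]
side beaker 4 [ 0.6116 -0.3156  0.068 ]
side bottle 0 
side collar 74 [0.5925 0.2861 0.1187]
```

The cup is within about 2 mm of the sipper's axis, the tip is about 22 mm above the cup's underside, and there is no added force. Handing in.

```bash
python3 -c "
from workcell import job
print(job.close_job())"
```

```text
the job is handed in; nothing more can be done
None
```

I handed the job in at about 27.6 s, and it returned no verdict: by my measurements the rotor is home and released, and the squeezed tongs hold the cup upright with the sipper tip about 22 mm above its underside and within about 2.5 mm of its axis, the jar and beaker did not move, and I did not compare the bottle with its start; I viewed 11 pictures, one over the limit of 10.

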